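Put away the biscuit firing

ROBOT

A 6-joint arm with a two-finger parallel gripper is mounted at the origin on the work surface. World frame = base frame: x ahead of the robot, y to its left, z up, the work surface at z = 0. Lengths are in mm, angles in degrees, forces in N, time in s.
With the tool pointing down it reaches from about 350 to 850 mm from the base axis. Payload 8.1 kg.
Tool frame: the origin (TCP) lies at the very end of the fingers, on their centre line; the grasp point (between the pads) lies 19 mm behind it; z points along the fingers, y is the line along which they close (so a half turn about z gives the same grasp; the last joint's range is limited). The gripper opens to 85 mm and grips with 20 to 120 N. Pads are 22 mm wide; open, the fingers measure 114 mm over their backs; the gripper's body (76 mm by 85 mm) begins 54 mm behind the grasp point. The pads swing forward as they close: fully open they stand 13 mm farther back than shut.
Start: joints at [60.768, 7.471, 85.268, -0, 87.261, -4.893], TCP at [247.263, 546.687, 231.292] pointing down, gripper open.
Joint ranges: [-169.43, 169.43], [-51.17, 129.36], [1.28, 143.12], [-76.62, 256.62], [0, 156.53], [-152.29, 152.29]. Speed limits (degrees/s): [136.94, 136.94, 159.86, 180, 180, 180].

INTERFACE

Orientations are given as [roll, pitch, yaw] about the fixed x, y, z axes, in that order (R = Rz(yaw) Ry(pitch) Rx(roll)).
In Python, from bench import sense, eyes, job, models gives the robot as it stands. The module is installed in compiled form; this text tells all that it offers.
- The arm moves only by the tool apply_moves, never from a script. Its argument "rows" is a list of rows, each a list of 6 numbers: the shift along the tool's x, y, z in mm, then the turn, a rotation vector about the tool's x, y, z in rad. In form: [[dx, dy, dz, rx, ry, rz], ...]. A call has exactly 5 rows; each row shifts and turns the commanded pose from where the row before left it, along the tool's axes as they then stand; what a row does not reach is not made up. A row lasts 1/8 s, in which the tool goes at most 62.5 mm and 10.7 degrees, less where a joint would pass 70% of its speed; a pose out of reach is approached as far as the arm can. A call is refused whole if a number of a shift passes 62.5 or a number of a turn 0.188, either way. A call with a gripper value outside its range is refused whole. "fingers" is the finger opening in mm, from 0 to 85.4, set as the call begins (left out, the last holds). The fingers move at their own pace and stop on an object; "grip_force" is the grip in N (left out, the last holds). Time passes only in rows, so rows that do not move let the fingers close, or fill a call up. It gives the time, the measured TCP pose, the force, the opening and the grip force at its end, in the units of the state.
- sense(): the state, without advancing time (a new reading comes with each control period).
- eyes.snapshot(name): name is "side" or "top"; returns (picture, depth): 384x512x3 uint8, red, green, blue; 384x512 float32, mm along the optical axis (not along the pixel's ray), 0 where there is no reading.
- eyes.get_calibration(name): a dict with "intrinsics" (3x3 intrinsics, pixels), "D" ([k1, k2, p1, p2, k3] as OpenCV has them; the pictures are not rectified), "R" (3x3) and "t" (3): a world point X has camera coordinates R X + t. Camera axes: x right, y down, z forward; pixel columns grow to the right and rows downward; lengths in mm; the calibration is good to about 2 mm. A picture is of the moment at which its call begins. get_calibration takes no time and is no camera call.
- job.hand_in(): hands the job in; it is judged then, once.
Trained networks look in the newest picture that a camera, given by its name, has taken for a name from the list of things; names that differ only in an ending like _2 or _b are one class to them, and where a whole thing is asked for, a point or a joint stands for the part that bears it (a point fixed in the world has none). Each returns a list of dicts, best first, with "confidence" (0 to 1); they miss things now and then, are a little off and sometimes report something else, mostly with a low value. They report only what shows in the picture. A call takes as long as a camera call.
- models.boxes_of(name, camera): "xyz" ([x, y, z] in mm, in world coordinates, good to about 4 mm: the middle of the surface that is visible of it).
- models.cut_out(name, camera): "pixels" (384x512 bool, what is visible of it).
- models.place_of(name, camera): "xyz" ([x, y, z] in mm, in world coordinates, good to about 4 mm: a listed point, or the origin of a listed thing).
The state is a dict: "time": time; "joint_pos": joint angles; "qd": joint speeds; "joint_efforts": joint torques, N m; "tool_pos": TCP position; "tcp_rot": TCP orientation; "ft_force": force on the tool from outside, world axes, zero at the start; "wrist_torque": the same for the moment, N m; "finger_gap": finger opening in mm; "grip_force": force on a finger pad.
Only numpy, scipy, OpenCV 4.12 (cv2) and the standard library are available. Lean on these libraries where they do the work, as an engineer would, in place of code of your own. Each camera call takes 0.05 s, during which the arm holds its last target. There are 200 camera calls.

TASK

Sort the pale fired pieces from the kiln, setting each down without dropping it: the two jar lids lie flat, knob up, in the larger wooden tray and the two kiln props stand in the smaller wooden tray, in each tray the bigger piece in the wider bay and the smaller piece in the narrower bay. Stand the globe vase upright in the round wooden dish. Leave the unfired grey cup where it stands.

Things in the scene. Friction and masses are not known exactly. Their poses are not given: they have to be found in the camera images.
- big_lid_mid (a point): big jar lid, pale biscuit-fired clay: flat disc 66 mm across and 12 mm thick lying on the bench, with an upright cylindrical knob 22 mm across and 26 mm high in the middle of it (38 mm high in all, about 100 g). Grasp it by the knob. The point is on its axis, 19 mm above its underside; z is up through the knob.
- small_lid_mid (a point): small jar lid, pale biscuit-fired clay: flat disc 42 mm across and 12 mm thick, with an upright cylindrical knob 16 mm across and 24 mm high (36 mm high in all, about 50 g). Grasp it by the knob. The point is on its axis, 18 mm above its underside; z is up through the knob.
- thick_prop_mid (a point): thick kiln prop, pale biscuit-fired clay: plain upright round post 40 mm across and 50 mm high (about 130 g), a dark spot on its top. The point is on its axis, half-way up (25 mm). Grasp the upper part, so that the fingers stay above the tray's walls on setting down.
- thin_prop_mid (a point): thin kiln prop, pale biscuit-fired clay: plain upright round post 26 mm across and 60 mm high (about 70 g), a dark spot on its top. The point is on its axis, half-way up (30 mm). Grasp the upper part.
- globe_mid (a point): globe vase, pale biscuit-fired clay: round body 64 mm across at its widest, on a flat foot 40 mm across, with a little collar 20 mm across on top (60 mm high in all, about 130 g). The point is on its axis 28 mm above its foot, at the widest height, where a straight band 12 mm high runs round it; z is up.
- lid_tray: larger wooden tray for lids, fixed to the bench, 158 x 94 mm outside, 15 mm high, floor and walls 4 mm thick, any heading. Origin: centre of its underside; x along its length. One cross wall parts it into a wide bay (86 mm along x, 86 mm along y inside, centre at x = -32 mm, y = 0) and a narrow bay (60 mm along x, 86 mm along y, centre at x = +45 mm, y = 0). The big lid belongs in the wide bay, the small lid in the narrow one.
- prop_tray: smaller wooden tray for props, fixed to the bench, 118 x 68 mm outside, 15 mm high, floor and walls 4 mm thick, any heading. Origin: centre of its underside; x along its length. One cross wall parts it into a wide bay (60 x 60 mm inside, centre at x = -25 mm, y = 0) and a narrow bay (46 mm along x, 60 mm along y, centre at x = +32 mm, y = 0). The thick prop belongs in the wide bay, the thin prop in the narrow one.
- dish: round wooden dish for the globe vase, fixed to the bench, 98 mm across, 9 mm high, floor 4 mm thick, flat inside over 84 mm. Origin: centre of its underside, z up.
- raw_cup_mid (a point): unfired cup of dark grey clay, open at the top, 54 mm across and 45 mm high, standing loose among the pieces: not to be moved. The point is on its axis, half-way up; z is up.

How it is judged (in metres and radians):
At the end, for the whole second after the job is handed in: Each piece rests on the floor (4 mm) of its own bay or the dish, within its walls, upright within 0.1 rad: lids knob up, big lid and thick prop in the wide bays, small lid and thin prop in the narrow bays, the globe within 24 mm of the centre of the dish; all released and still (20 mm/s) (x of big_lid_mid in the frame of lid_tray between -0.044 and -0.02 m and y of big_lid_mid in the frame of lid_tray between -0.012 and 0.012 m and z of big_lid_mid in the frame of lid_tray between 0.019 and 0.027 m and angle between each of big_lid_mid, small_lid_mid, globe_mid's own z axis and vertical below 0.1 rad and linear speed of each of big_lid, small_lid, thick_prop, thin_prop, globe below 0.02 m/s and x of small_lid_mid in the frame of lid_tray between 0.034 and 0.056 m and y of small_lid_mid in the frame of lid_tray between -0.024 and 0.024 m and z of small_lid_mid in the frame of lid_tray between 0.018 and 0.026 m and x of thick_prop_mid in the frame of prop_tray between -0.037 and -0.013 m and y of thick_prop_mid in the frame of prop_tray between -0.012 and 0.012 m and z of thick_prop_mid in the frame of prop_tray between 0.025 and 0.033 m and angle between the z axis of each of thick_prop_mid, thin_prop_mid and the z axis of prop_tray, either way round below 0.1 rad and x of thin_prop_mid in the frame of prop_tray between 0.02 and 0.044 m and y of thin_prop_mid in the frame of prop_tray between -0.019 and 0.019 m and z of thin_prop_mid in the frame of prop_tray between 0.03 and 0.038 m and horizontal distance between globe_mid and dish below 0.024 m and z of globe_mid in the frame of dish between 0.028 and 0.036 m); the robot touches nothing.
It fails at once if the unfired cup is shifted by more than 15 mm or tipped (distance of raw_cup_mid from where it was at the start of the episode above 0.015 m or angle between raw_cup_mid's own z axis and vertical above 0.2 rad).
It fails at once if a piece is dropped (falls free of the fingers, faster than after a 20 mm fall) ((contact force between big_lid and the fingers below 0.05 N and linear speed of big_lid above 0.65 m/s) or (contact force between small_lid and the fingers below 0.05 N and linear speed of small_lid above 0.65 m/s) or (contact force between thick_prop and the fingers below 0.05 N and linear speed of thick_prop above 0.65 m/s) or (contact force between thin_prop and the fingers below 0.05 N and linear speed of thin_prop above 0.65 m/s) or (contact force between globe and the fingers below 0.05 N and linear speed of globe above 0.65 m/s)).
It also fails if it takes over 136 s, if anything falls off the work surface, if the arm or the gripper's body presses on something with over 40 N, if the wrist force passes 120 N, or if a joint passes its speed limit or range.

## Working session

There is one attempt and no reset: what is moved stays moved. The work goes in short steps, Python scripts to look and compute and a tool call to move; the robot and the scene stay as the last step left them, time stands still between calls to the robot, and variables do not carry over. Pictures are saved under pics/ and viewed, at most 14 in all, crops included, and the job is handed in when it is done.

Besides the shell and the picture viewer there is one more tool, called as name([rows], argument=value, ...), one row to a line, values as JSON. apply_moves: Moves the arm, as the interface text tells. Its arguments: {"type":"object","properties":{"rows":{"type":"array"},"fingers":{"type":"number"},"grip_force":{"type":"number"}},"required":["rows"]}

```bash
mkdir -p pics; cat > h.py <<'E'
import numpy as np, cv2
from bench import sense, eyes, job, models
def cloud(cam, dep):
    c=eyes.get_calibration(cam); K=np.array(c["intrinsics"],float); D=np.array(c["D"],float)
    R=np.array(c["R"]); t=np.array(c["t"])
    h,w=dep.shape; u,v=np.meshgrid(np.arange(w),np.arange(h))
    p=cv2.undistortPoints(np.stack([u,v],-1).reshape(-1,1,2).astype(np.float32),K,D).reshape(h,w,2)
    X=np.dstack([p*dep[...,None],dep])
    return (X-t)@R
E
python3 - <<'E'
from h import *
for c in ("top","side"):
    im,d=eyes.snapshot(c); cv2.imwrite(f"pics/{c}0.png",im[...,::-1]); np.save(f"{c}0.npy",d)
    k=eyes.get_calibration(c); print(c,-np.array(k["R"]).T@np.array(k["t"]))
    for n in "big_lid_mid small_lid_mid thick_prop_mid thin_prop_mid globe_mid lid_tray prop_tray dish raw_cup_mid".split():
        print(n,[(np.round(r["xyz"]).tolist(),round(r["confidence"],2)) for r in models.place_of(n,c)])
s=sense();print(s)
E
```

```text
top [3.11484363e+02 6.41646375e-01 1.47054517e+03]
big_lid_mid [([437.0, 259.0, 21.0], 0.78)]
small_lid_mid [([441.0, -366.0, 11.0], 0.55)]
thick_prop_mid [([423.0, 384.0, 24.0], 0.49)]
thin_prop_mid [([454.0, 126.0, 32.0], 0.42)]
globe_mid [([439.0, -117.0, 25.0], 0.78)]
lid_tray [([617.0, -239.0, 0.0], 0.89)]
prop_tray [([605.0, 256.0, -5.0], 0.77)]
dish [([627.0, 17.0, -0.0], 0.7)]
raw_cup_mid [([453.0, -265.0, 18.0], 0.79)]
side [ 117.79172611 -540.96114164  898.29605844]
big_lid_mid [([432.0, 261.0, 19.0], 0.71), ([445.0, -117.0, 25.0], 0.71)]
small_lid_mid [([440.0, -367.0, 15.0], 0.69)]
thick_prop_mid [([421.0, 388.0, 26.0], 0.78)]
thin_prop_mid [([457.0, 123.0, 30.0], 0.73), ([444.0, -117.0, 25.0], 0.37)]
globe_mid [([446.0, -119.0, 25.0], 0.56)]
lid_tray [([620.0, -240.0, -5.0], 0.79), ([421.0, 386.0, 25.0], 0.7)]
prop_tray [([603.0, 260.0, -1.0], 0.69)]
dish [([622.0, 19.0, -1.0], 0.82)]
raw_cup_mid [([452.0, -259.0, 24.0], 0.8), ([440.0, -368.0, 20.0], 0.66), ([605.0, 256.0, 0.0], 0.5)]
{'time': 1.0, 'joint_pos': array([ 6.07667566e+01,  7.47283268e+00,  8.52682370e+01, -4.65027091e-04,
        8.72611801e+01, -4.89473122e+00]), 'qd': array([ 0.06577571, -0.04430794, -0.00177885, -0.01165256,  0.03195754,
       -0.00012446]), 'joint_efforts': array([-1.16769712e-03, -5.69339275e+01, -5.00867093e+01, -3.45597518e-04,
        1.49349526e-03, -6.57419804e-06]), 'tool_pos': array([247.27374578, 546.675437  , 231.27064048]), 'tcp_rot': array([-1.79997719e+02,  2.70837586e-04,  1.55661510e+02]), 'ft_force': array([ 0.0156955 , -0.11213443,  0.12757978]), 'wrist_torque': array([-0.02792091, -0.02091867, -0.00472766]), 'grip_force': 0.0, 'finger_gap': 85.42377266142225}
```

```bash
python3 - <<'E'
from h import *
from scipy import ndimage
d=np.load("top0.npy"); P=cloud("top",d); ok=d>0
z=P[...,2]
im=cv2.imread("pics/top0.png")
reg=ok&(P[...,0]>350)&(P[...,0]<760)&(abs(P[...,1])<470)
print("floor z", np.median(z[reg&(abs(z)<8)]))
lab,n=ndimage.label(reg&(z>6))
for i in range(1,n+1):
    m=lab==i
    if m.sum()<40: continue
    q=P[m]; zt=np.percentile(q[:,2],98)
    r=cv2.minAreaRect(q[:,:2].astype(np.float32)); 
    top=q[q[:,2]>zt-8]
    ct,rt=cv2.minEnclosingCircle(top[:,:2].astype(np.float32))
    print(m.sum(),"zt%.0f"%zt,"rect",np.round(r[0],1),np.round(r[1],1),round(r[2],1),"top",np.round(ct,1),round(rt,1),np.round(top.mean(0),1), "px",np.round(ndimage.center_of_mass(m)))
E
```

```text
floor z -0.8767087448776875
1278 zt167 rect [ 726.7 -335.7] [ 66.3 191. ] 0.2 top [ 756.5 -331.8] 26.7 [ 755.5 -333.6  166.1] px [122. 374.]
156 zt23 rect [754.  207.3] [40.3 56.9] 40.8 top [752.1 207.4] 31.8 [745.5 210.2  17.8] px [128. 195.]
73 zt19 rect [ 679.4 -248.4] [43.8 93.7] 10.0 top [ 661.1 -249.8] 45.1 [ 681.5 -253.    13.8] px [147. 343.]
244 zt20 rect [607.3 261.5] [ 71.6 117.7] 43.8 top [607.2 261.4] 66.5 [606.8 260.6  15.2] px [171. 179.]
103 zt20 rect [ 596.3 -198.9] [65.8 75.1] 45.3 top [ 596.4 -199.7] 49.1 [ 595.4 -184.9   15.7] px [172. 322.]
77 zt20 rect [ 567.  -234.2] [41.1 83.3] 63.1 top [ 567.3 -223.7] 37.4 [ 562.3 -235.8   15.3] px [183. 338.]
161 zt49 rect [ 451.5 -258. ] [50.2 50.6] 84.7 top [ 452.2 -258.9] 26.0 [ 450.1 -258.8   44.4] px [219. 349.]
358 zt61 rect [ 441.5 -118.6] [61.5 63. ] 5.6 top [ 438.  -118.2] 22.9 [ 440.6 -118.9   57.2] px [223. 302.]
83 zt65 rect [453.8 127.7] [24.3 26.4] 38.5 top [452.4 127.4] 13.7 [453.  128.3  60.6] px [219. 220.]
139 zt37 rect [ 445.2 -361.1] [38.8 37.5] 86.9 top [ 444.3 -363.6] 8.2 [ 444.6 -362.5   34. ] px [222. 381.]
345 zt40 rect [433.1 261.6] [62.  62.2] 1.9 top [434.2 261.5] 10.6 [433.7 261.8  37.3] px [227. 177.]
101 zt13 rect [431.9  15.3] [50.1 36.9] 44.4 top [435.7  14.1] 27.3 [435.6  17.    8.5] px [226. 257.]
184 zt55 rect [427.1 384.9] [46.5 37.3] 48.9 top [424.4 382.7] 19.9 [424.3 381.7  50.4] px [230. 135.]
```

View pics/top0.png

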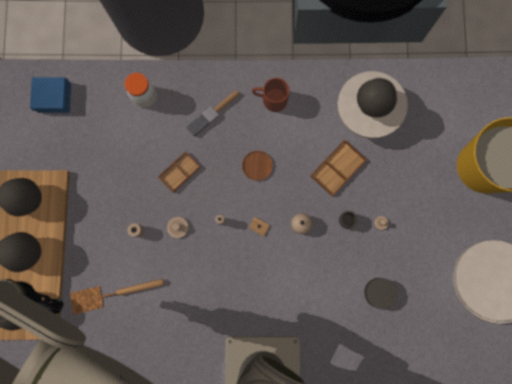

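View pics/side0.png

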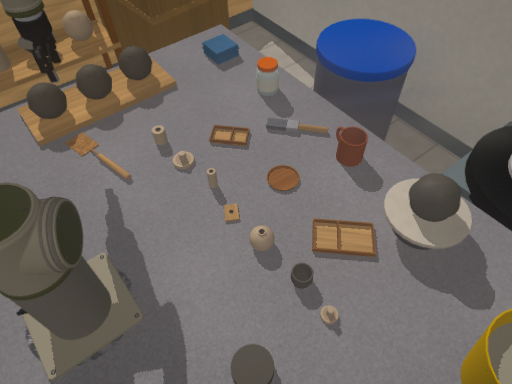

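```bash
python3 - <<'E'
from h import *
outs=[]
for c in ("top","side"):
    im,d=eyes.snapshot(c)
    k=eyes.get_calibration(c)
    for n,x0,y0 in (("lid_tray",620,-240),("prop_tray",606,260),("dish",625,18)):
        S=70 if n=="dish" else 110; N=266
        g=np.linspace(-110,110,N)
        X,Y=np.meshgrid(y0-g,x0-g); zz=9 if n=="dish" else 15
        W=np.stack([Y,X,np.full_like(X,zz)],-1).reshape(-1,3)
        uv,_=cv2.projectPoints(W,cv2.Rodrigues(np.array(k["R"]))[0],np.array(k["t"]),np.array(k["intrinsics"],float),np.array(k["D"],float))
        uv=uv.reshape(N,N,2).astype(np.float32)
        outs.append(cv2.remap(im,uv[...,0],uv[...,1],cv2.INTER_CUBIC))
        r=[q for q in models.cut_out(n,c)]
        for q in r[:1]:
            m=cv2.remap(q["pixels"].astype(np.uint8)*255,uv[...,0],uv[...,1],cv2.INTER_LINEAR)>127
            ys,xs=np.nonzero(m); pts=np.stack([Y[m],X[m]],-1).astype(np.float32)
            rr=cv2.minAreaRect(pts); print(c,n,round(q["confidence"],2),np.round(rr[0],1),np.round(rr[1],1),round(rr[2],1), pts.mean(0))
            box=cv2.boxPoints(rr); print(np.round(box).tolist())
cv2.imwrite("pics/ortho.png",np.vstack([np.hstack(outs[:3]),np.hstack(outs[3:])])[...,::-1])
E
```

```text
top lid_tray 0.56 [ 616.5 -236.7] [ 95.2 161.7] 45.8 [ 616.6717  -236.81342]
[[525.0, -214.0], [641.0, -327.0], [708.0, -259.0], [592.0, -146.0]]
top prop_tray 0.89 [605.6 260. ] [ 71.6 120.1] 44.6 [605.54364 260.70102]
[[538.0, 278.0], [622.0, 192.0], [673.0, 242.0], [589.0, 328.0]]
top dish 0.72 [624.6  15.9] [96.3 94.6] 90.0 [625.3635  16.2097]
[[577.0, -32.0], [672.0, -32.0], [672.0, 64.0], [577.0, 64.0]]
side lid_tray 0.65 [ 613.3 -240. ] [105.7 160.8] 46.2 [ 612.38983 -240.14807]
[[519.0, -222.0], [635.0, -334.0], [708.0, -257.0], [592.0, -146.0]]
side prop_tray 0.69 [602.  253.5] [ 86.1 123.3] 43.0 [602.1349 253.3684]
[[528.0, 269.0], [613.0, 179.0], [676.0, 238.0], [591.0, 328.0]]
side dish 0.6 [625.7  14. ] [100.1  97.5] 51.3 [625.11646   13.809016]
[[556.0, 5.0], [633.0, -56.0], [695.0, 23.0], [619.0, 84.0]]
```

View pics/ortho.png

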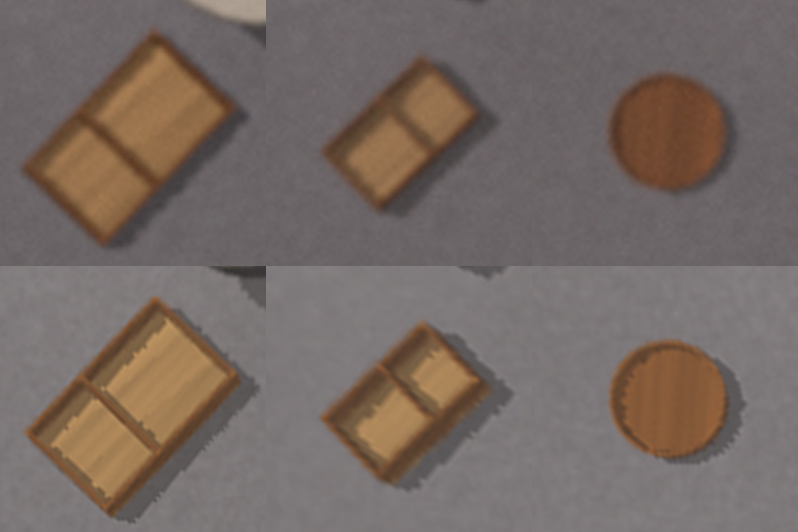

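apply_moves([
  [0,0,0,0,0,0.18],
  [0,0,0,0,0,0.18],
  [0,0,0,0,0,0.18],
  [0,0,0,0,0,0.18],
  [0,0,0,0,0,0.18],
], fingers=85, grip_force=40)

```text
time: 2.02
tool_pos: [247.3, 546.7, 231.3]
tcp_rot: [-180.0, 0.0, 103.8]
ft_force: [-0.3, 0.2, 0.3]
finger_gap: 84.9
grip_force: 0.0
```

apply_moves([
  [0,0,0,0,0,0.18],
  [0,0,0,0,0,0.066],
  [-33,35,10,0,0,0],
  [-33,35,10,0,0,0],
  [-33,35,10,0,0,0],
])

```text
time: 2.65
tool_pos: [353.1, 446.8, 201.1]
tcp_rot: [180.0, -0.0, 90.0]
ft_force: [0.9, -0.1, -0.1]
finger_gap: 85.2
grip_force: 0.0
```

apply_moves([
  [-21,23,30,0,0,0],
  [-21,23,30,0,0,0],
  [-22,25,30,0,0,0],
  [0,0,31,0,0,0],
  [0,0,0,0,0,0],
])

```text
time: 3.28
tool_pos: [421.5, 381.9, 77.4]
tcp_rot: [-179.7, 0.2, 90.0]
ft_force: [-0.4, 0.5, -0.7]
finger_gap: 84.9
grip_force: 0.0
```

```bash
python3 - <<'E'
from h import *
im,d=eyes.snapshot("side"); cv2.imwrite("pics/s1.png",cv2.resize(im[40:240,60:320],(780,600))[...,::-1])
print(sense()["tool_pos"],sense()["time"])
E
```

```text
[422.45579794 383.09288336  79.50510755] 3.325
```

View pics/s1.png

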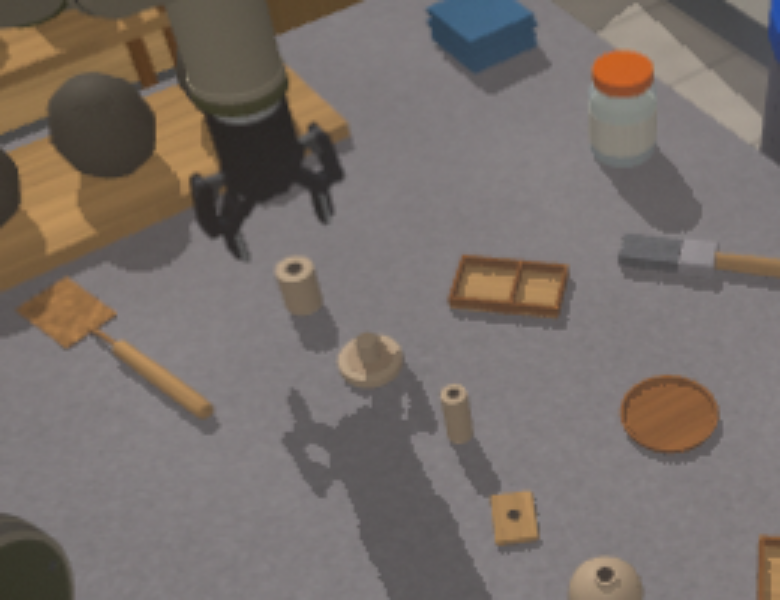

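The fingers straddle the thick prop: its top is at crop (295,268) and the tips are at (240,250) and (325,215). I'll descend and grip.

apply_moves([
  [0,1,20,0,0,0],
  [0,0,20,0,0,0],
  [0,0,12,0,0,0],
  [0,0,10,0,0,0],
  [0,0,0,0,0,0],
])

```text
time: 3.95
tool_pos: [423.6, 383.2, 17.2]
tcp_rot: [-179.9, 0.1, 90.0]
ft_force: [-0.2, 0.9, 0.6]
finger_gap: 85.2
grip_force: 0.0
```

apply_moves([
  [0,0,0,0,0,0],
  [0,0,0,0,0,0],
  [0,0,0,0,0,0],
  [0,0,0,0,0,0],
  [0,0,0,0,0,0],
], fingers=30)

```text
time: 4.58
tool_pos: [424.8, 384.2, 19.2]
tcp_rot: [179.9, -0.1, 90.0]
ft_force: [-0.6, -0.2, 5.7]
finger_gap: 38.9
grip_force: 40.5
```

apply_moves([
  [0,0,0,0,0,0],
  [0,0,0,0,0,0],
  [0,0,0,0,0,0],
  [0,0,0,0,0,0],
  [0,0,-3,0,0,0],
])

```text
time: 5.2
tool_pos: [423.9, 383.4, 21.0]
tcp_rot: [-180.0, 0.0, 90.0]
ft_force: [-0.4, -0.4, -1.5]
finger_gap: 39.0
grip_force: 40.3
```

apply_moves([
  [0,0,-15,0,0,0],
  [0,0,-25,0,0,0],
  [-10,16,-25,0,0,0],
  [-20,30,-15,0,0,0],
  [-22,34,0,0,0,0],
])

```text
time: 5.82
tool_pos: [506.0, 332.2, 104.4]
tcp_rot: [179.8, -0.1, 90.1]
ft_force: [1.6, -0.2, -2.0]
finger_gap: 38.6
grip_force: 40.5
```

apply_moves([
  [-24,36,0,0,0,0],
  [-20,32,0,0,0,0],
  [-10,16,0,0,0,0],
  [0,0,15,0,0,0],
  [0,0,10,0,0,0],
])

```text
time: 6.45
tool_pos: [586.4, 278.2, 74.4]
tcp_rot: [-179.9, 0.0, 90.0]
ft_force: [-0.6, 0.4, -1.9]
finger_gap: 38.9
grip_force: 40.6
```

```bash
python3 - <<'E'
from h import *
s=sense(); print(s["tool_pos"],s["time"],s["finger_gap"])
a=[]
for c,(r0,c0) in (("side",(80,160)),("top",(120,120))):
    im,d=eyes.snapshot(c); a.append(cv2.resize(im[r0:r0+100,c0:c0+130],(390,300),interpolation=2))
    print([np.round(q["xyz"]) for q in models.place_of("thick_prop_mid",c)],[(np.round(q["xyz"]),q["confidence"]) for q in models.place_of("prop_tray",c)])
cv2.imwrite("pics/s2.png",np.hstack(a)[...,::-1])
E
```

```text
[586.41334028 278.19257368  74.38181765] 6.45 38.920319389103234
[array([587., 281.,  78.])] [(array([603., 256.,  -0.]), 0.96)]
[] [(array([604., 256.,  -2.]), 0.56)]
```

View pics/s2.png

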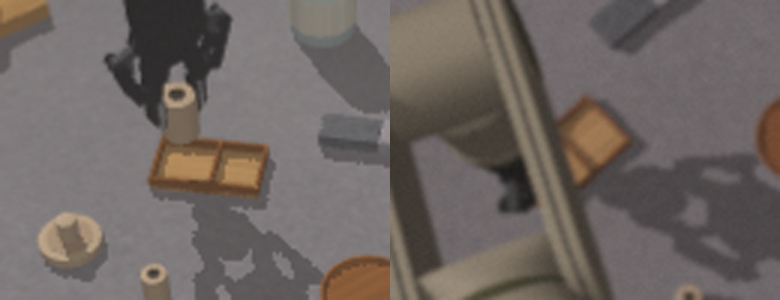

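apply_moves([
  [-2,1,20,0,0,0],
  [0,0,15,0,0,0],
  [0,0,10,0,0,0],
  [0,0,3,0,0,0],
  [0,0,0,0,0,0],
])

```text
time: 7.38
tool_pos: [589.2, 275.7, 28.1]
tcp_rot: [-180.0, 0.0, 90.0]
ft_force: [0.7, 0.2, -1.0]
finger_gap: 39.3
grip_force: 40.6
```

apply_moves([
  [0,0,1,0,0,0],
  [0,0,1,0,0,0],
  [0,0,1,0,0,0],
  [0,0,0,0,0,0],
  [0,0,0,0,0,0],
])

```text
time: 8.0
tool_pos: [589.3, 275.7, 25.3]
tcp_rot: [-180.0, -0.0, 90.0]
ft_force: [-0.5, -0.3, -0.5]
finger_gap: 39.0
grip_force: 40.6
```

apply_moves([
  [0,-1,1,0,0,0],
  [0,0,1,0,0,0],
  [0,0,0.5,0,0,0],
  [0,0,0,0,0,0],
  [0,0,0,0,0,0],
])

```text
time: 8.62
tool_pos: [588.3, 275.7, 23.2]
tcp_rot: [180.0, -0.0, 90.0]
ft_force: [-2.5, -1.2, 4.8]
finger_gap: 39.3
grip_force: 41.0
```

apply_moves([
  [0,0,0,0,0,0],
  [0,0,0,0,0,0],
  [0,0,0,0,0,0],
  [0,0,-20,0,0,0],
  [0,0,-30,0,0,0],
], fingers=75)

```text
time: 9.25
tool_pos: [587.6, 275.4, 73.4]
tcp_rot: [-179.9, 0.0, 90.0]
ft_force: [0.6, -0.2, 0.6]
finger_gap: 74.8
grip_force: 0.0
```

```bash
cat > g.py <<'E'
from h import *
import sys
s=sense(); p=s["tool_pos"]; print(np.round(p,1),s["time"],s["finger_gap"])
x,y,z=map(float,sys.argv[1:4]); print("tool dx,dy,dz =",np.round([y-p[1],x-p[0],p[2]-z],1))
E
python3 g.py 453 127.5 90
```

```text
[587.6 275.4  73.4] 9.25 74.7857903970458
tool dx,dy,dz = [-147.9 -134.6  -16.6]
```

apply_moves([
  [-10,-9,-22,0,0,0],
  [-33,-30,0,0,0,0],
  [-38,-34,0,0,0,0],
  [-38,-34,0,0,0,0],
  [-29,-28,0,0,0,0],
])

```text
time: 9.88
tool_pos: [452.6, 126.6, 96.2]
tcp_rot: [179.9, -0.0, 90.0]
ft_force: [-0.1, -0.7, 0.5]
finger_gap: 74.6
grip_force: 0.0
```

apply_moves([
  [0,0,20,0,0,0],
  [0,0,20,0,0,0],
  [0,0,15,0,0,0],
  [0,0,12,0,0,0],
  [0,0,0,0,0,0],
])

```text
time: 10.5
tool_pos: [452.6, 127.7, 27.1]
tcp_rot: [-179.9, 0.0, 90.0]
ft_force: [0.4, 0.5, -0.4]
finger_gap: 75.4
grip_force: 0.0
```

Close, then lift after checking.

apply_moves([
  [0,0,2,0,0,0],
  [0,0,0,0,0,0],
  [0,0,0,0,0,0],
  [0,0,0,0,0,0],
  [0,0,0,0,0,0],
], fingers=15)

```text
time: 11.12
tool_pos: [453.6, 127.8, 26.3]
tcp_rot: [180.0, -0.0, 90.0]
ft_force: [-1.1, -0.2, 5.2]
finger_gap: 25.0
grip_force: 39.3
```

apply_moves([
  [0,0,0,0,0,0],
  [0,0,0,0,0,0],
  [0,0,0,0,0,0],
  [0,0,0,0,0,0],
  [0,0,-2,0,0,0],
])

```text
time: 11.75
tool_pos: [453.0, 127.6, 27.6]
tcp_rot: [-180.0, 0.0, 90.0]
ft_force: [0.3, -0.2, -0.8]
finger_gap: 25.2
grip_force: 39.2
```

```bash
python3 g.py 627.5 235 110
```

```text
[453.  127.6  27.6] 11.75 25.190911145822945
tool dx,dy,dz = [107.4 174.5 -82.4]
```

apply_moves([
  [0,0,-20,0,0,0],
  [0,0,-32,0,0,0],
  [12,20,-30,0,0,0],
  [24,38,0,0,0,0],
  [26,42,0,0,0,0],
])

```text
time: 12.38
tool_pos: [554.5, 190.3, 110.3]
tcp_rot: [179.9, -0.0, 90.0]
ft_force: [-0.1, -0.5, 0.2]
finger_gap: 25.1
grip_force: 39.5
```

apply_moves([
  [26,42,0,0,0,0],
  [19,32,0,0,0,0],
  [0,0,20,0,0,0],
  [0,0,25,0,0,0],
  [0,0,20,0,0,0],
])

```text
time: 13.0
tool_pos: [625.4, 233.9, 42.1]
tcp_rot: [-179.8, 0.1, 90.0]
ft_force: [-0.3, -0.5, -1.5]
finger_gap: 25.0
grip_force: 39.7
```

apply_moves([
  [0,0,8,0,0,0],
  [0,0,2,0,0,0],
  [0,0,1,0,0,0],
  [0,0,0,0,0,0],
  [0,0,0,0,0,0],
])

```text
time: 13.62
tool_pos: [627.7, 234.8, 34.6]
tcp_rot: [179.9, -0.0, 90.0]
ft_force: [0.5, 0.1, 0.2]
finger_gap: 25.1
grip_force: 39.7
```

```bash
python3 g.py 627.4 235.2 29.6
python3 - <<'E'
from h import *
im,d=eyes.snapshot("side"); cv2.imwrite("pics/s3.png",cv2.resize(im[90:180,170:290],(720,540),interpolation=2)[...,::-1])
E
```

```text
[627.7 234.8  34.6] 13.625 25.080038278722952
tool dx,dy,dz = [ 0.4 -0.3  5. ]
```

View pics/s3.png

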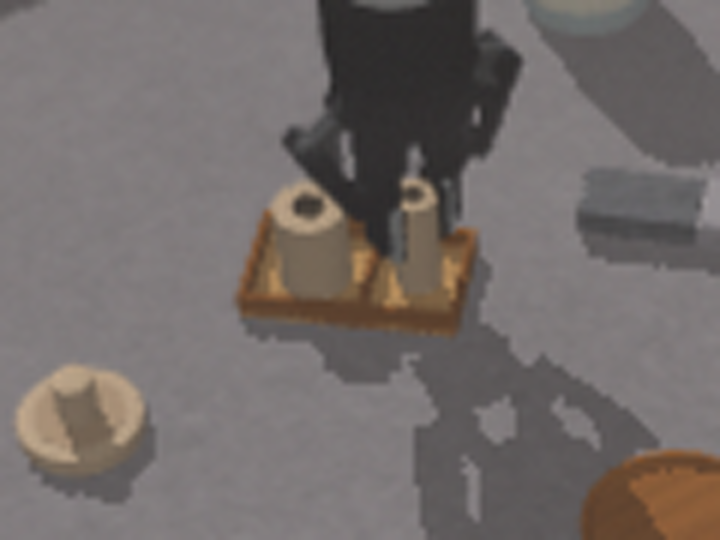

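The thick prop stands in the wide bay (crop 312,240) and the thin prop is over the narrow bay (417,240).

apply_moves([
  [0,0,2,0,0,0],
  [0,0,1,0,0,0],
  [0,0,1,0,0,0],
  [0,0,0.5,0,0,0],
  [0,0,0,0,0,0],
])

```text
time: 14.3
tool_pos: [627.3, 234.8, 30.4]
tcp_rot: [-180.0, 0.0, 90.0]
ft_force: [-4.5, -1.3, 8.3]
finger_gap: 24.7
grip_force: 40.4
```

apply_moves([
  [0,0,0,0,0,0],
  [0,0,0,0,0,0],
  [0,0,0,0,0,0],
  [0,0,-20,0,0,0],
  [0,0,-35,0,0,0],
], fingers=45)

```text
time: 14.92
tool_pos: [626.2, 234.4, 84.2]
tcp_rot: [-179.8, 0.0, 90.0]
ft_force: [0.0, 0.5, 0.5]
finger_gap: 45.0
grip_force: 0.0
```

```bash
python3 g.py 434 261.5 90
```

```text
[626.2 234.4  84.2] 14.925 44.973107065915954
tool dx,dy,dz = [  27.1 -192.2   -5.8]
```

apply_moves([
  [0,0,-25,0,0,0],
  [5,-38,0,0,0,0],
  [8,-55,0,0,0,0],
  [8,-55,0,0,0,0],
  [6,-45,0,0,0,0],
], fingers=60)

```text
time: 15.55
tool_pos: [432.8, 262.1, 110.7]
tcp_rot: [179.9, -0.1, 90.0]
ft_force: [-0.2, 1.4, 1.1]
finger_gap: 59.8
grip_force: 0.0
```

apply_moves([
  [0,0,25,0,0,0],
  [0,0,25,0,0,0],
  [0,0,25,0,0,0],
  [0,0,10,0,0,0],
  [0,0,0,0,0,0],
])

```text
time: 16.18
tool_pos: [434.3, 261.7, 24.6]
tcp_rot: [-180.0, 0.0, 90.0]
ft_force: [-0.9, -0.8, -0.3]
finger_gap: 60.1
grip_force: 0.0
```

```bash
python3 g.py 434 261.5 15
```

```text
[434.3 261.7  24.6] 16.175 60.059696496293476
tool dx,dy,dz = [-0.2 -0.3  9.6]
```

apply_moves([
  [0,0,5,0,0,0],
  [0,0,4,0,0,0],
  [0,0,0,0,0,0],
  [0,0,0,0,0,0],
  [0,0,0,0,0,0],
], fingers=45)

```text
time: 16.8
tool_pos: [434.4, 261.7, 15.5]
tcp_rot: [180.0, -0.0, 90.0]
ft_force: [-0.2, -0.1, -0.4]
finger_gap: 44.7
grip_force: 0.0
```

apply_moves([
  [0,0,0,0,0,0],
  [0,0,0,0,0,0],
  [0,0,0,0,0,0],
  [0,0,0,0,0,0],
  [0,0,0,0,0,0],
], fingers=12)

```text
time: 17.42
tool_pos: [434.5, 261.8, 15.5]
tcp_rot: [180.0, -0.0, 90.0]
ft_force: [-0.2, -0.3, 3.1]
finger_gap: 20.4
grip_force: 39.4
```

apply_moves([
  [0,0,0,0,0,0],
  [0,0,0,0,0,0],
  [0,0,0,0,0,0],
  [0,0,0,0,0,0],
  [0,0,-2,0,0,0],
])

```text
time: 18.05
tool_pos: [433.5, 261.3, 16.6]
tcp_rot: [-179.9, 0.0, 90.0]
ft_force: [0.0, -0.6, -1.2]
finger_gap: 20.5
grip_force: 39.2
```

```bash
python3 g.py 639 -261 120
```

```text
[433.5 261.3  16.6] 18.05 20.495852216844465
tool dx,dy,dz = [-522.3  205.5 -103.4]
```

apply_moves([
  [0,0,-20,0,0,0],
  [0,0,-32,0,0,0],
  [-12,4,-32,0,0,0],
  [-30,12,-18,0,0,0],
  [-45,18,0,0,0,0],
])

```text
time: 18.68
tool_pos: [469.1, 174.8, 120.9]
tcp_rot: [179.9, -0.1, 90.1]
ft_force: [1.1, 0.3, -1.2]
finger_gap: 21.1
grip_force: 39.2
```

apply_moves([
  [-50,20,0,0,0,0],
  [-50,20,0,0,0,0],
  [-50,20,0,0,0,0],
  [-50,20,0,0,0,0],
  [-50,20,0,0,0,0],
])

```text
time: 19.3
tool_pos: [567.9, -76.9, 118.4]
tcp_rot: [-179.9, -0.0, 90.0]
ft_force: [1.4, 0.5, -0.5]
finger_gap: 20.3
grip_force: 39.3
```

apply_moves([
  [-50,20,0,0,0,0],
  [-50,20,0,0,0,0],
  [-40,15,0,0,0,0],
  [-30,10,0,0,0,0],
  [-10,3,0,0,0,0],
])

```text
time: 19.92
tool_pos: [635.6, -256.9, 117.9]
tcp_rot: [-179.9, -0.0, 89.9]
ft_force: [0.1, 0.9, -0.9]
finger_gap: 20.5
grip_force: 39.3
```

```bash
python3 g.py 639 -261 22
```

```text
[ 635.6 -256.9  117.9] 19.925 20.52066664551747
tool dx,dy,dz = [-4.1  3.4 95.9]
```

apply_moves([
  [-2,2,20,0,0,0],
  [0,0,25,0,0,0],
  [0,0,20,0,0,0],
  [0,0,10,0,0,0],
  [0,0,0,0,0,0],
])

```text
time: 20.55
tool_pos: [637.6, -256.5, 43.0]
tcp_rot: [-179.9, -0.1, 90.0]
ft_force: [0.5, 0.2, -0.8]
finger_gap: 20.2
grip_force: 39.3
```

```bash
python3 g.py 639 -261 22
python3 - <<'E'
from h import *
im,d=eyes.snapshot("side"); cv2.imwrite("pics/s4.png",cv2.resize(im[170:280,290:420],(710,600),interpolation=2)[...,::-1])
E
```

```text
[ 637.6 -256.5   43. ] 20.55 20.19941549466559
tool dx,dy,dz = [-4.5  1.4 21. ]
```

View pics/s4.png

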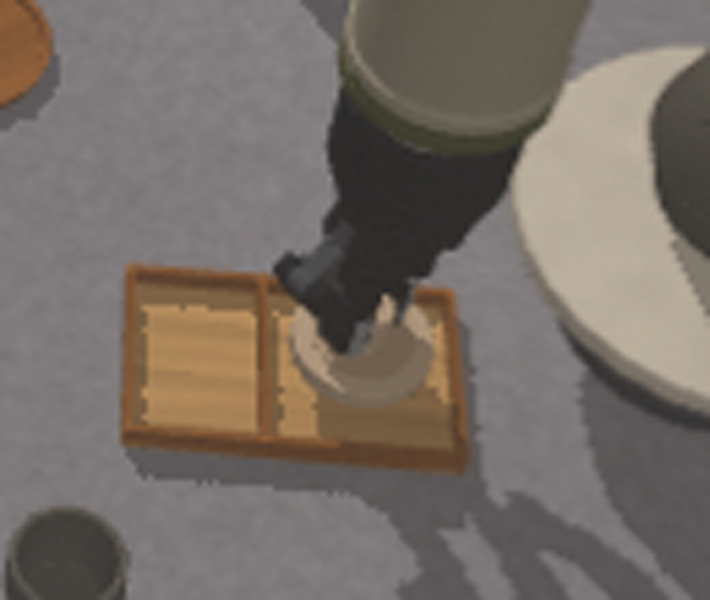

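The lid hangs over the wide bay, centred at about crop (362,350) against a bay centre near (362,368).

apply_moves([
  [-3,1,8,0,0,0],
  [0,0,8,0,0,0],
  [0,0,4,0,0,0],
  [0,0,0,0,0,0],
  [0,0,0,0,0,0],
])

```text
time: 21.22
tool_pos: [639.4, -260.3, 24.5]
tcp_rot: [180.0, 0.0, 90.0]
ft_force: [0.8, -0.4, -1.7]
finger_gap: 20.7
grip_force: 39.3
```

apply_moves([
  [0,0,1,0,0,0],
  [0,0,1,0,0,0],
  [0,0,1,0,0,0],
  [0,0,0,0,0,0],
  [0,0,0,0,0,0],
])

```text
time: 21.85
tool_pos: [639.2, -260.3, 21.3]
tcp_rot: [-180.0, -0.0, 90.0]
ft_force: [-0.3, 0.9, -0.6]
finger_gap: 21.1
grip_force: 39.3
```

apply_moves([
  [0,0,1,0,0,0],
  [0,0,0.5,0,0,0],
  [0,0,0.5,0,0,0],
  [0,0,0,0,0,0],
  [0,0,0,0,0,0],
])

```text
time: 22.48
tool_pos: [639.4, -260.3, 19.6]
tcp_rot: [180.0, 0.0, 90.0]
ft_force: [-2.7, 1.0, 2.6]
finger_gap: 20.5
grip_force: 39.6
```

apply_moves([
  [0,0,0,0,0,0],
  [0,0,0,0,0,0],
  [0,0,0,0,0,0],
  [0,0,-20,0,0,0],
  [0,0,-35,0,0,0],
], fingers=50)

```text
time: 23.1
tool_pos: [638.2, -259.8, 74.2]
tcp_rot: [-179.9, -0.1, 90.0]
ft_force: [1.0, 0.1, 0.9]
finger_gap: 49.8
grip_force: 0.0
```

```bash
python3 g.py 444.5 -363 110
```

```text
[ 638.2 -259.8   74.2] 23.1 49.76389985712261
tool dx,dy,dz = [-103.2 -193.7  -35.8]
```

apply_moves([
  [0,0,-35,0,0,0],
  [-20,-38,0,0,0,0],
  [-28,-53,0,0,0,0],
  [-28,-53,0,0,0,0],
  [-28,-52,0,0,0,0],
])

```text
time: 23.72
tool_pos: [442.1, -365.4, 111.3]
tcp_rot: [179.9, 0.1, 90.0]
ft_force: [0.1, -1.9, 1.3]
finger_gap: 49.9
grip_force: 0.0
```

apply_moves([
  [0,0,20,0,0,0],
  [0,0,20,0,0,0],
  [0,0,0,0,0,0],
  [0,0,0,0,0,0],
  [0,0,0,0,0,0],
])

```text
time: 24.35
tool_pos: [444.3, -364.2, 70.0]
tcp_rot: [180.0, 0.0, 90.1]
ft_force: [0.2, -0.0, -0.9]
finger_gap: 50.3
grip_force: 0.0
```

```bash
python3 g.py 443.5 -363.5 25
python3 - <<'E'
from h import *
im,d=eyes.snapshot("side"); cv2.imwrite("pics/s5.png",cv2.resize(im[180:340,270:450],(675,600),interpolation=2)[...,::-1])
for n in ("small_lid_mid","big_lid_mid","raw_cup_mid"): print(n,[(np.round(q["xyz"]).tolist(),round(q["confidence"],2)) for q in models.place_of(n,"side")])
E
```

```text
[ 444.3 -364.2   70. ] 24.35 50.274427986126746
tool dx,dy,dz = [ 0.7 -0.8 45. ]
small_lid_mid [([440.0, -369.0, 20.0], 0.74)]
big_lid_mid []
raw_cup_mid [([448.0, -258.0, 24.0], 0.86), ([622.0, 16.0, -1.0], 0.35)]
```

View pics/s5.png

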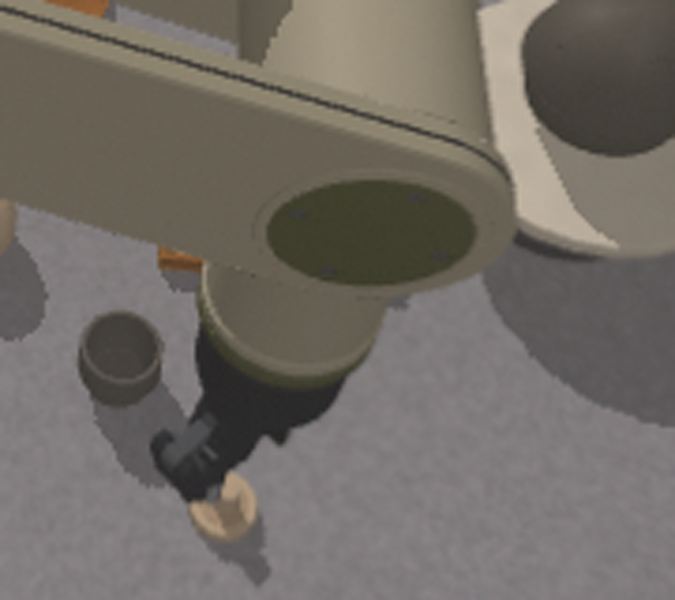

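The small lid is under the gripper (crop 225,508), and the cup is well clear at (120,355).

apply_moves([
  [-1,-1,20,0,0,0],
  [0,0,20,0,0,0],
  [0,0,10,0,0,0],
  [0,0,4,0,0,0],
  [0,0,0,0,0,0],
])

```text
time: 25.18
tool_pos: [442.2, -365.2, 15.0]
tcp_rot: [-180.0, -0.0, 90.0]
ft_force: [0.7, 0.3, 0.8]
finger_gap: 49.7
grip_force: 0.0
```

apply_moves([
  [0,0,0,0,0,0],
  [0,0,0,0,0,0],
  [0,0,0,0,0,0],
  [0,0,0,0,0,0],
  [0,0,0,0,0,0],
], fingers=7)

```text
time: 25.8
tool_pos: [442.8, -365.8, 16.2]
tcp_rot: [179.9, 0.1, 90.0]
ft_force: [-0.5, 0.1, 5.8]
finger_gap: 14.4
grip_force: 39.2
```

apply_moves([
  [0,0,0,0,0,0],
  [0,0,0,0,0,0],
  [0,0,0,0,0,0],
  [0,0,0,0,0,0],
  [0,0,-2,0,0,0],
])

```text
time: 26.42
tool_pos: [442.1, -365.2, 17.2]
tcp_rot: [-180.0, -0.0, 90.0]
ft_force: [-0.1, -0.1, -0.6]
finger_gap: 14.6
grip_force: 39.0
```

```bash
python3 g.py 584 -207.5 120
```

```text
[ 442.1 -365.2   17.2] 26.425 14.563030034275078
tool dx,dy,dz = [ 157.7  141.9 -102.8]
```

apply_moves([
  [0,0,-20,0,0,0],
  [0,0,-35,0,0,0],
  [0,0,-35,0,0,0],
  [15,14,-10,0,0,0],
  [32,29,0,0,0,0],
])

```text
time: 27.05
tool_pos: [486.2, -318.6, 119.0]
tcp_rot: [179.9, 0.1, 89.9]
ft_force: [0.4, 0.1, -1.8]
finger_gap: 14.3
grip_force: 39.0
```

apply_moves([
  [38,34,0,0,0,0],
  [38,34,0,0,0,0],
  [25,22,0,0,0,0],
  [9,8,10,0,0,0],
  [0,0,25,0,0,0],
])

```text
time: 27.68
tool_pos: [584.6, -207.3, 82.5]
tcp_rot: [179.9, 0.0, 90.1]
ft_force: [-0.6, -0.1, -0.5]
finger_gap: 14.1
grip_force: 39.1
```

apply_moves([
  [0,0,25,0,0,0],
  [0,0,15,0,0,0],
  [0,0,5,0,0,0],
  [0,0,0,0,0,0],
  [0,0,0,0,0,0],
])

```text
time: 28.3
tool_pos: [584.0, -208.8, 38.5]
tcp_rot: [179.9, 0.0, 90.0]
ft_force: [0.6, -0.1, -0.4]
finger_gap: 14.7
grip_force: 39.1
```

```bash
python3 g.py 583.6 -207.5 22
python3 - <<'E'
from h import *
im,d=eyes.snapshot("side"); cv2.imwrite("pics/s6.png",cv2.resize(im[180:290,270:400],(710,600),interpolation=2)[...,::-1])
E
```

```text
[ 584.  -208.8   38.5] 28.3 14.71794535004711
tool dx,dy,dz = [ 1.3 -0.4 16.5]
```

View pics/s6.png

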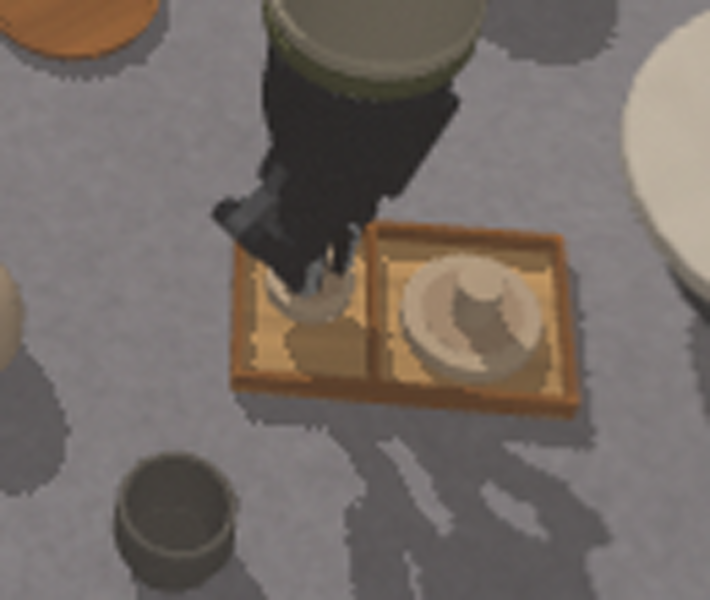

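The big lid is flat in the wide bay (crop 472,318) and the small lid is above the narrow bay (310,290).

apply_moves([
  [-1,0,8,0,0,0],
  [0,0,5,0,0,0],
  [0,0,2,0,0,0],
  [0,0,1,0,0,0],
  [0,0,0,0,0,0],
])

```text
time: 28.98
tool_pos: [583.3, -209.3, 21.3]
tcp_rot: [180.0, -0.0, 90.0]
ft_force: [-0.4, -0.5, -0.5]
finger_gap: 14.3
grip_force: 39.1
```

apply_moves([
  [0,0,1,0,0,0],
  [0,0,0.5,0,0,0],
  [0,0,0.5,0,0,0],
  [0,0,0,0,0,0],
  [0,0,0,0,0,0],
])

```text
time: 29.6
tool_pos: [583.4, -209.4, 20.2]
tcp_rot: [180.0, 0.0, 90.0]
ft_force: [-3.5, 1.9, 6.9]
finger_gap: 14.5
grip_force: 39.6
```

Contact. Release and lift.

apply_moves([
  [0,0,0,0,0,0],
  [0,0,0,0,0,0],
  [0,0,0,0,0,0],
  [0,0,-20,0,0,0],
  [0,0,-35,0,0,0],
], fingers=40)

```text
time: 30.22
tool_pos: [582.2, -208.8, 74.4]
tcp_rot: [-179.9, -0.1, 90.0]
ft_force: [0.7, 0.1, 0.5]
finger_gap: 40.3
grip_force: 0.0
```

```bash
python3 g.py 441 -118.5 120
```

```text
[ 582.2 -208.8   74.4] 30.225 40.28480696693889
tool dx,dy,dz = [  90.3 -141.2  -45.6]
```

apply_moves([
  [0,0,-45,0,0,0],
  [20,-32,0,0,0,0],
  [28,-44,0,0,0,0],
  [28,-44,0,0,0,0],
  [15,-22,0,0,0,0],
], fingers=85.4)

```text
time: 30.85
tool_pos: [439.7, -117.3, 120.3]
tcp_rot: [180.0, 0.0, 90.0]
ft_force: [0.2, 0.0, 0.9]
finger_gap: 85.5
grip_force: 0.0
```

apply_moves([
  [0,0,25,0,0,0],
  [0,0,15,0,0,0],
  [0,0,0,0,0,0],
  [0,0,0,0,0,0],
  [0,0,0,0,0,0],
])

```text
time: 31.48
tool_pos: [442.0, -118.7, 80.1]
tcp_rot: [179.9, 0.0, 90.0]
ft_force: [-0.6, -0.1, -0.3]
finger_gap: 85.5
grip_force: 0.0
```

```bash
python3 g.py 441 -118.5 4
python3 - <<'E'
from h import *
for c in("side","top"):
    im,d=eyes.snapshot(c)
    if c=="side":cv2.imwrite("pics/s7.png",cv2.resize(im[160:300,190:350],(685,600),interpolation=2)[...,::-1])
    print([(np.round(q["xyz"],1).tolist(),round(q["confidence"],2)) for q in models.place_of("globe_mid",c)])
E
```

```text
[ 442.  -118.7   80.1] 31.475 85.54387021612696
tool dx,dy,dz = [ 0.2 -1.  76.1]
[([444.1, -120.8, 26.1], 0.76)]
[([440.2, -118.9, 28.2], 0.41)]
```

View pics/s7.png

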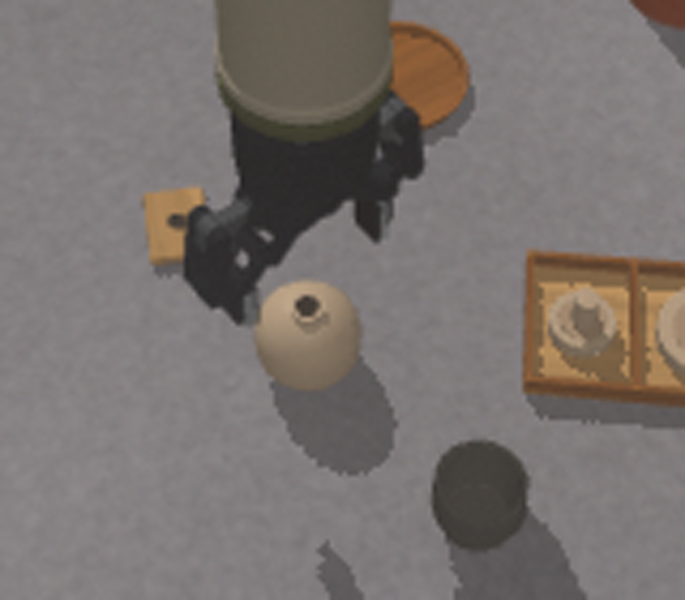

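The small lid sits in the narrow bay (583,322). The globe at (308,335) is between the open fingers.

apply_moves([
  [-0.5,0,20,0,0,0],
  [0,0,15,0,0,0],
  [0,0,10,0,0,0],
  [0,0,5,0,0,0],
  [0,0,0,0,0,0],
])

```text
time: 32.3
tool_pos: [441.1, -118.8, 29.1]
tcp_rot: [-180.0, -0.0, 90.0]
ft_force: [0.3, 0.2, -0.3]
finger_gap: 85.6
grip_force: 0.0
```

apply_moves([
  [0,0,6,0,0,0],
  [0,0,6,0,0,0],
  [0,0,6,0,0,0],
  [0,0,5,0,0,0],
  [0,0,2,0,0,0],
])

```text
time: 32.92
tool_pos: [441.0, -118.7, 3.8]
tcp_rot: [-180.0, -0.0, 90.0]
ft_force: [0.2, 0.6, 0.3]
finger_gap: 85.2
grip_force: 0.0
```

apply_moves([
  [0,0,0,0,0,0],
  [0,0,0,0,0,0],
  [0,0,0,0,0,0],
  [0,0,0,0,0,0],
  [0,0,0,0,0,0],
], fingers=55)

```text
time: 33.55
tool_pos: [441.6, -119.0, 4.7]
tcp_rot: [180.0, 0.0, 90.0]
ft_force: [-0.0, 0.4, 5.8]
finger_gap: 62.5
grip_force: 44.4
```

apply_moves([
  [0,0,0,0,0,0],
  [0,0,0,0,0,0],
  [0,0,-2,0,0,0],
  [0,0,-3,0,0,0],
  [0,0,-5,0,0,0],
])

```text
time: 34.17
tool_pos: [440.8, -118.6, 14.1]
tcp_rot: [-179.9, -0.0, 90.0]
ft_force: [-0.3, -0.4, -1.2]
finger_gap: 62.6
grip_force: 44.0
```

```bash
python3 g.py 624.5 16.5 100
```

```text
[ 440.8 -118.6   14.1] 34.175 62.62529835411226
tool dx,dy,dz = [135.1 183.7 -85.9]
```

apply_moves([
  [0,0,-20,0,0,0],
  [0,0,-25,0,0,0],
  [8,10,-25,0,0,0],
  [20,28,-16,0,0,0],
  [28,38,0,0,0,0],
])

```text
time: 34.8
tool_pos: [519.3, -63.1, 102.7]
tcp_rot: [179.8, 0.1, 89.9]
ft_force: [1.2, -1.5, -1.6]
finger_gap: 62.6
grip_force: 44.2
```

apply_moves([
  [30,41,0,0,0,0],
  [28,38,0,0,0,0],
  [21,28,0,0,0,0],
  [0,0,15,0,0,0],
  [0,0,20,0,0,0],
])

```text
time: 35.42
tool_pos: [623.9, 16.0, 64.4]
tcp_rot: [-180.0, 0.0, 90.0]
ft_force: [0.1, -0.3, -0.7]
finger_gap: 62.5
grip_force: 44.3
```

apply_moves([
  [0,0,20,0,0,0],
  [0,0,15,0,0,0],
  [0,0,8,0,0,0],
  [0,0,2,0,0,0],
  [0,0,0,0,0,0],
])

```text
time: 36.05
tool_pos: [624.7, 16.1, 20.8]
tcp_rot: [179.9, 0.0, 90.0]
ft_force: [-0.3, 0.9, -0.8]
finger_gap: 62.6
grip_force: 44.3
```

```bash
python3 g.py 624.5 16.5 9
python3 - <<'E'
from h import *
im,d=eyes.snapshot("side");cv2.imwrite("pics/s8.png",cv2.resize(im[120:220,230:340],(660,600),interpolation=2)[...,::-1])
E
```

```text
[624.7  16.1  20.8] 36.05 62.55986226594643
tool dx,dy,dz = [ 0.4 -0.2 11.8]
```

View pics/s8.png

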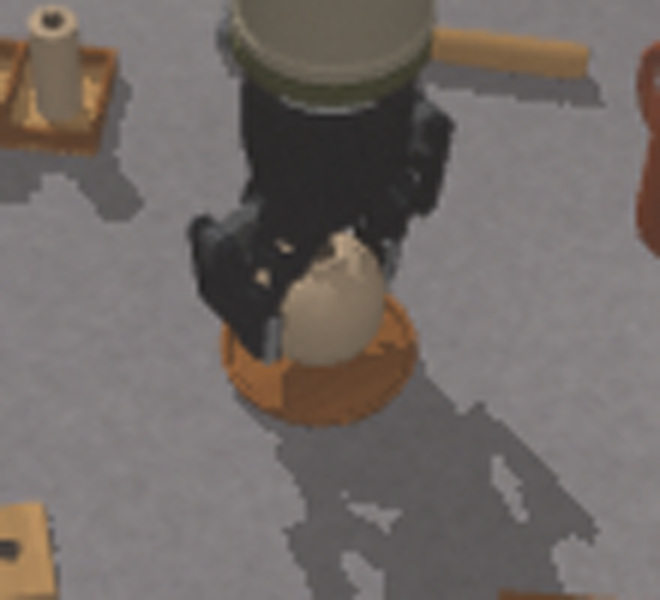

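The globe (crop 330,300) is over the dish, and the thin prop stands in its bay (55,65).

apply_moves([
  [0,0,5,0,0,0],
  [0,0,3,0,0,0],
  [0,0,2,0,0,0],
  [0,0,1,0,0,0],
  [0,0,0,0,0,0],
])

```text
time: 36.72
tool_pos: [624.2, 16.2, 9.2]
tcp_rot: [-180.0, 0.0, 90.0]
ft_force: [-0.3, -0.9, -1.7]
finger_gap: 62.9
grip_force: 44.3
```

apply_moves([
  [0,0,0.5,0,0,0],
  [0,0,0.5,0,0,0],
  [0,0,0.5,0,0,0],
  [0,0,0,0,0,0],
  [0,0,0,0,0,0],
])

```text
time: 37.35
tool_pos: [624.4, 16.2, 8.7]
tcp_rot: [180.0, 0.0, 90.0]
ft_force: [-4.9, -0.0, 6.7]
finger_gap: 62.3
grip_force: 45.0
```

apply_moves([
  [0,0,0,0,0,0],
  [0,0,0,0,0,0],
  [0,0,0,0,0,0],
  [0,0,0,0,0,0],
  [0,0,-10,0,0,0],
], fingers=85.4)

```text
time: 37.98
tool_pos: [623.3, 16.2, 17.1]
tcp_rot: [-179.9, -0.0, 90.0]
ft_force: [-0.6, 0.1, 0.0]
finger_gap: 85.3
grip_force: 0.0
```

apply_moves([
  [0,0,-20,0,0,0],
  [0,0,-30,0,0,0],
  [0,0,-40,0,0,0],
  [0,0,-50,0,0,0],
  [0,0,-30,0,0,0],
])

```text
time: 38.6
tool_pos: [625.8, 16.1, 193.3]
tcp_rot: [179.7, 0.0, 90.0]
ft_force: [-0.5, 0.3, 0.2]
finger_gap: 85.6
grip_force: 0.0
```

apply_moves([
  [0,-50,0,0,0,0],
  [0,-50,0,0,0,0],
  [0,-50,0,0,0,0],
  [0,-50,0,0,0,0],
  [0,0,0,0,0,0],
])

```text
time: 39.22
tool_pos: [421.7, 16.3, 188.7]
tcp_rot: [179.9, 0.0, 90.0]
ft_force: [0.1, -0.7, 1.0]
finger_gap: 85.5
grip_force: 0.0
```

```bash
python3 - <<'E'
from h import *
for c in ("side","top"):
    im,d=eyes.snapshot(c); cv2.imwrite(f"pics/f_{c}.png",cv2.resize(im[90:300,130:420],(800,580),interpolation=2)[...,::-1])
    for n in "big_lid_mid small_lid_mid thick_prop_mid thin_prop_mid globe_mid lid_tray prop_tray dish raw_cup_mid".split():
        print(c,n,[(np.round(r["xyz"]).tolist(),round(r["confidence"],2)) for r in models.place_of(n,c)][:2])
E
```

```text
side big_lid_mid [([640.0, -263.0, 22.0], 0.59)]
side small_lid_mid [([578.0, -210.0, 22.0], 0.58)]
side thick_prop_mid []
side thin_prop_mid []
side globe_mid [([628.0, 17.0, 27.0], 0.87)]
side lid_tray [([619.0, -243.0, 1.0], 0.78)]
side prop_tray [([603.0, 257.0, 1.0], 0.53), ([619.0, -238.0, -3.0], 0.49)]
side dish [([622.0, 19.0, 3.0], 0.73)]
side raw_cup_mid [([450.0, -256.0, 25.0], 0.89)]
top big_lid_mid [([644.0, -261.0, 27.0], 0.78)]
top small_lid_mid [([582.0, -209.0, 17.0], 0.48)]
top thick_prop_mid [([589.0, 271.0, 27.0], 0.55)]
top thin_prop_mid [([630.0, 234.0, 36.0], 0.39)]
top globe_mid [([626.0, 13.0, 30.0], 0.53)]
top lid_tray [([616.0, -237.0, 2.0], 0.94)]
top prop_tray [([602.0, 258.0, -3.0], 0.65)]
top dish [([631.0, 19.0, 2.0], 0.58)]
top raw_cup_mid [([451.0, -265.0, 21.0], 0.52)]
```

View pics/f_side.png

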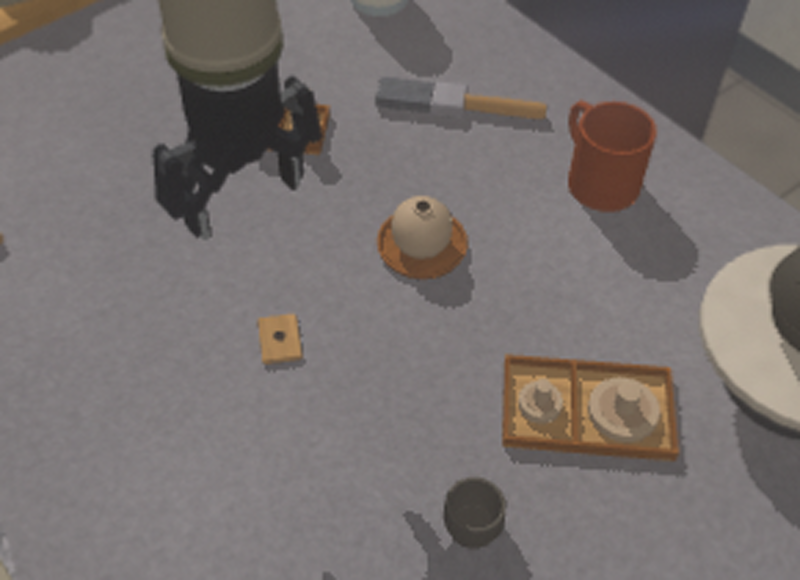

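View pics/f_top.png

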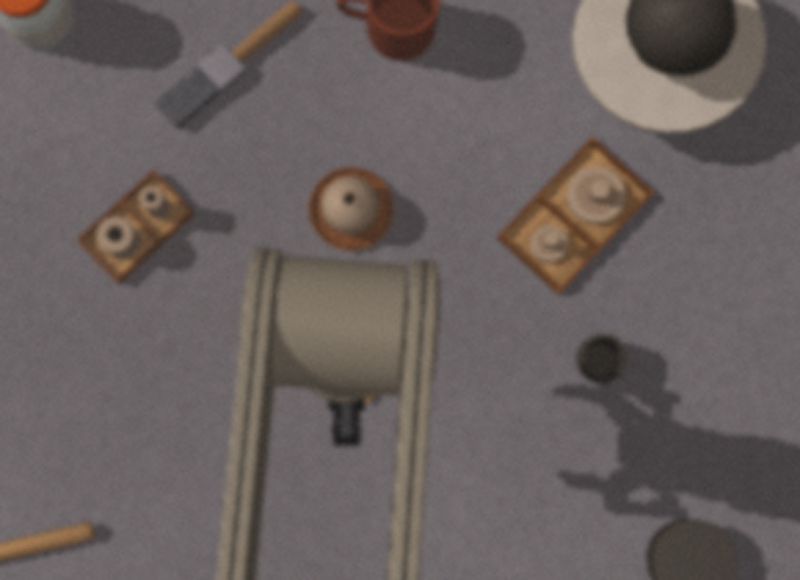

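All five pieces stand in their places: props at (115,238) and (152,200), globe at (350,207), lids at (598,192) and (551,243). The cup is undisturbed.

```bash
python3 -c "
from bench import job; print(job.hand_in())"
```

```text
the job is handed in; nothing more can be done
None
```

The job is handed in, with no score returned: in the final pictures both lids, both props and the globe vase stand in their places, and the grey cup is where it started.

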